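# Shut down the cheese melter and hang up its scraper

### The arm

A 6-joint arm with a two-finger parallel gripper is mounted at the origin on the work surface. World frame = base frame: x ahead of the robot, y to its left, z up, the work surface at z = 0. Lengths are in m, angles in degrees, forces in N, time in s.
With the tool pointing down it reaches from about 0.35 to 0.875 m from the base axis. Payload 4.2 kg.
Tool frame: the origin (TCP) lies at the very end of the fingers, on their centre line; the grasp point (between the pads) lies 19 mm behind it; z points along the fingers, x is the direction in which the jaws open and shut, and the axes are right-handed (so a half turn about z gives the same grasp; the last joint's range is limited). The gripper opens to 87 mm and grips with 3 to 60 N. Pads are 19 mm wide; open, the fingers measure 117 mm over their backs; the gripper's body (75 mm by 190 mm) begins 51 mm behind the grasp point.
Start: joints at [-59.038, 22.042, 0.453, 0, -68.411, -14.817], TCP at [0.174, -0.6, 0.223] pointing down, gripper open.
Joint ranges: [-179.83, 179.83], [-69.29, 118.12], [-61.27, 80.66], [-181.25, 117.63], [-171.15, -9.14], [-177.46, 177.46]. Speed limits (degrees/s): [159.86, 159.86, 180, 180, 180, 180].

### API

Orientations are given as a 3x3 rotation matrix whose columns are the frame's x, y, z axes.
In Python, from station import sense, capture, finish_job gives the robot as it stands.
- The arm moves only by the shell command python3 -m crank 'ROWS' [OPENING]. ROWS is JSON, a list of rows, each a list of 4 numbers: the shift along the tool's x, y, z in m, then the turn about the tool's z in rad. A call has 1 to 5 rows; each row shifts and turns the commanded pose from where the row before left it, along the tool's axes as they then stand; what a row does not reach is not made up. A row lasts 1/12 s, in which the tool goes at most 41.7 mm and 7.16 degrees, less where a joint would pass 70% of its speed; a pose out of reach is approached as far as the arm can. A call with a gripper value outside its range is refused whole. OPENING is the finger opening in m, from 0 to 0.087, set as the call begins (- or left out, the last holds). The fingers move at their own pace and stop on an object; the grip force is fixed at half the most. Time passes only in rows, so rows that do not move let the fingers close. It gives the time, the measured TCP pose, the force and the opening at its end, in the units of the state.
- sense(): the state, without advancing time (a new reading comes with each control period).
- capture(name): name is "side" or "top" or "wrist"; returns a dict with "pixels" (400x640x3 uint8, red, green, blue), "depth" (400x640 float32, m along the optical axis (not along the pixel's ray), 0 where there is no reading), "fx", "fy", "cx", "cy" (pixels), "k1" (the pictures are not rectified: a ray, as slopes to the right and down, at radius r is drawn at 1 + k1 r^2 times it, then the intrinsics apply), "world_from_camera" (4x4, takes a point from camera to world coordinates); the wrist camera has in their place "hand_eye" (4x4, takes a point from camera to tool coordinates, whose origin is the TCP and whose axes are the tool frame's). Camera axes: x right, y down, z forward; pixel columns grow to the right and rows downward; lengths in m; the calibration is good to about 2 mm. A picture is of the moment at which its call begins: read the wrist's pose just before it.
- finish_job(): hands the job in, once; it reports no verdict.
The state is a dict: "time_s": time; "joints": joint angles; "joint_velocities": joint speeds; "effort": joint torques, N m; "tcp_pos": TCP position; "ee_rot": TCP orientation; "wrist_force": force on the tool from outside, world axes, zero at the start; "moment": the same for the moment, N m; "gripper_width": opening from 0.0 (shut) to 1.0 (fully open).
Only numpy, scipy, OpenCV 4.12 (cv2) and the standard library are available. Lean on these libraries where they do the work, as an engineer would, in place of code of your own. Each camera call takes 0.05 s, during which the arm holds its last target.

### The job

Service is over at the cheese stall: first turn the melter's black heat knob anticlockwise all the way to its off stop. Then take the red-handled scraper out of its wooden block, hook it onto the rail at the green band, slide it along the rail to the red band and leave it hanging there, its hook centred on the red band. Leave everything else on the table where it is.

Things in the scene. Friction and masses are not known exactly. Their poses are not given: they have to be found in the camera images.
- heat_knob (a joint): Heat knob's angle, rad: 0 = fully anticlockwise (seen from above), its hard off stop; grows as the knob is turned clockwise. Starts between 0.7 and 1.35. Light friction (0.03 N m), stays where it is left.
- heat_knob_grip (a point): On the knob's vertical turning axis, 13 mm below its top: a black bar grip 42 mm long, 14 mm wide, 32 mm tall on a 44 mm disc, on top of the melter's control box. x lies along the bar, y across it (grip across y, from above); the axes turn with the knob, a white line marks the -x end. The bar's top is 94 mm above the table.
- scraper_grip (a point): Centre of the scraper's red handle, 24 mm (x) by 16 mm (y) by 82 mm tall (z up); grip across y, from above. The rigid scraper weighs 0.15 to 0.3 kg; its lower edge is 180 mm below this point. Under the handle: a side hook, a shank 16 mm wide, and a blade 70 mm wide (y), 50 mm tall, 5 mm thick. It starts upright, blade down in the block's slot.
- scraper_hook (a point): Where the rail's axis lies inside the hook once fully home: 7.5 mm to +x of the handle centre, 55 mm below it. Axes as scraper_grip. The hook, a strip 16 mm wide (y), reaches from the shank over the rail to a lip on +x; 22 mm wide inside, open below, lip ending 20 mm below this point. The blade is straight under, from 75 mm down: bring it to the rail lip first, towards +x, 30 to 55 mm high; then lower.
- melter: Cheese melter, fixed. Origin on the table under the centre of its grey control box (110 x 100 mm, 50 mm high), with the knob's axis straight above. The steel hood, 290 mm high, begins 125 mm to -y of the knob; a 30 mm high base and a cheese stand under it. A small red dot on the box at -x of the knob is where the knob's white line points when off.
- block: Fixed wooden block, 70 x 120 x 60 mm, in which the scraper stands; origin at the centre of its underside, same yaw as the scraper. The slot (along y) is 45 mm deep with 0.75 mm play each side of the blade: draw the scraper straight up by more than 45 mm.
- rail_mid (a point): Middle of the round horizontal steel rail's axis, 200 mm above the table. The rail is 10 mm in diameter and 380 mm long, runs along this point's y, and stands on a post of 14 mm diameter at each end over a fixed shallow aluminium drip tray (110 x 430 x 18 mm). x points level across the rail, away from the robot; z up.
- mark_red: Red band painted around the rail, 16 mm wide; origin at its centre on the rail's axis, y along the rail. A red stripe on the tray floor lies straight under it. It may be near either end of the rail, the green band near the other, 140 to 230 mm apart.
- mark_green: Green band painted around the rail, 16 mm wide, with a green stripe on the tray below; origin and axes as for the red band. The scraper is hooked on here.
- cup: Bystander: white plastic cup, 64 mm across, 70 mm high; origin at the centre of its underside.
- wedge: Bystander: pale three-cornered piece of cheese, about 110 mm, 45 mm high, on the cutting board; origin at the centre of its underside.
- knife: Bystander: red-handled knife lying on the cutting board, 260 mm long; origin on its underside near the middle.
- pot: Bystander: small glass pot with a yellow cap, 48 mm across, 55 mm high, on the cutting board; origin at the centre of its underside.
- tin: Bystander: metal tin, 60 mm across, 75 mm high, between the block and the melter; origin at the centre of its underside.
There are look-alikes about, which are no part of the job. Of the things that look like the part that bears scraper_grip, the larger one is meant.

How it is judged:
By the outcome, as a careful person would: the job done as asked, in the order asked, and still so for the second after the job is handed in, with the robot touching nothing.
It also fails if it takes over 69 s, if anything falls off the work surface, if the arm or the gripper's body presses on something with over 40 N, if the wrist force passes 120 N, or if a joint passes its speed limit or range.

## Working session

There is one attempt and no reset: what is moved stays moved. The work goes in short steps, Python scripts to look and compute and a shell command to move; the robot and the scene stay as the last step left them, time stands still between calls to the robot, and variables do not carry over. Pictures are saved under pics/ and viewed, and the job is handed in when it is done.

```bash
ls; mkdir -p pics
python3 - <<'E'
from station import sense,capture
import cv2,json
s=sense();print(s)
for n in ["side","top","wrist"]:
    c=capture(n);cv2.imwrite(f"pics/{n}0.png",c["pixels"][:,:,::-1])
    print(n,{k:(v if k not in("pixels","depth") else v.shape) for k,v in c.items()})
E
```

```text
pics
{'time_s': 0.0, 'joints': array([-5.90373273e+01,  2.20905660e+01,  3.81153898e-01, -2.83073101e-02,
       -6.84121284e+01, -1.48179155e+01]), 'joint_velocities': array([-0.01484843, -0.05242907,  0.01802757,  0.05033692,  0.08943679,
        0.06321139]), 'effort': array([ 2.09429995e-04, -3.90668035e+01,  1.87406820e+01,  4.21966419e+00,
        1.10990604e-02, -1.88708209e-04]), 'tcp_pos': array([ 0.17365539, -0.59976953,  0.22147282]), 'ee_rot': array([[-2.77889254e-01,  9.60612865e-01, -6.97397167e-04],
       [ 9.60610671e-01,  2.77890111e-01,  2.05531952e-03],
       [ 2.16816614e-03, -9.87759538e-05, -9.99997645e-01]]), 'wrist_force': array([ 0.02682337,  0.23459042, -0.15482615]), 'moment': array([2.10919404e-02, 9.40510056e-05, 6.06710805e-03]), 'gripper_width': 1.0012272669844022}
side {'pixels': (400, 640, 3), 'depth': (400, 640), 'fx': 461.1641032848076, 'fy': 461.1641032848076, 'cx': 319.3454063122751, 'cy': 198.38021857402117, 'k1': -0.08798322378042041, 'world_from_camera': array([[-0.92962951, -0.24127428,  0.27852412,  0.07277791],
       [-0.36807265,  0.6441
[... 440 characters left out ...]
0.00586194, -0.01903054,  0.03938457],
       [ 0.01940626, -0.07262244, -0.99717069,  1.13779268],
       [ 0.        ,  0.        ,  0.        ,  1.        ]])}
wrist {'pixels': (400, 640, 3), 'depth': (400, 640), 'fx': 277.5325880910058, 'fy': 277.5325880910058, 'cx': 321.38484980712843, 'cy': 199.02084529055958, 'k1': -0.017169200536146813, 'hand_eye': array([[ 9.99999945e-01, -2.45098855e-04,  2.24420259e-04,
         2.83992163e-05],
       [ 1.73847990e-04,  9.61361313e-01,  2.75289657e-01,
        -7.56549683e-02],
       [-2.83222134e-04, -2.75289603e-01,  9.61361303e-01,
        -1.62015547e-01],
       [ 0.00000000e+00,  0.00000000e+00,  0.00000000e+00,
         1.00000000e+00]])}
```

View pics/side0.png

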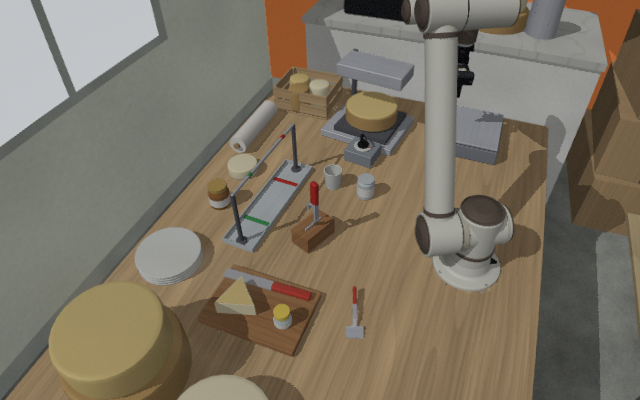

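View pics/top0.png

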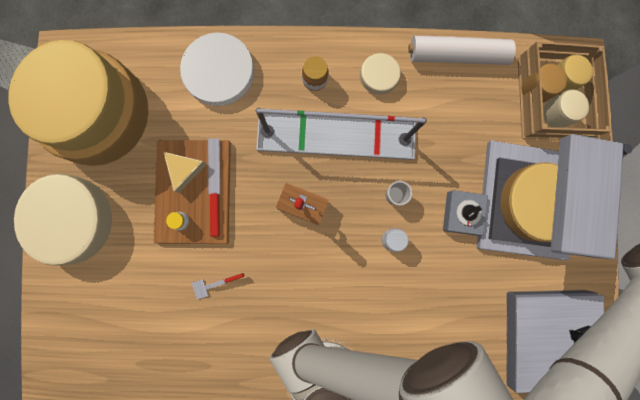

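View pics/wrist0.png

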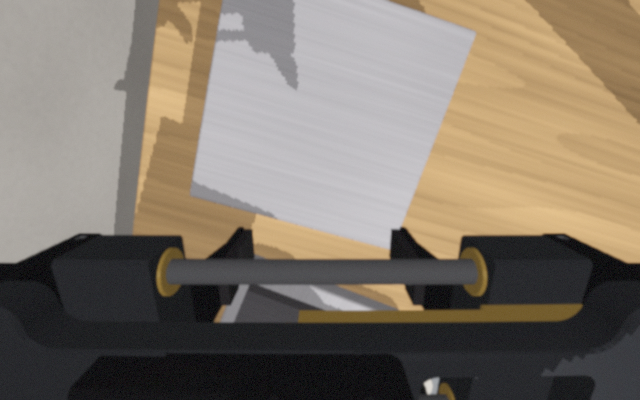

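Side: scraper in block (314,193), knob (363,145), rail with green near (237,188) and red near the far end. Top: knob (469,212), scraper (299,203). Zooming in to measure.

```bash
cat > h.py <<'E'
import numpy as np,cv2
from station import sense,capture
def rays(c,uv):
    uv=np.atleast_2d(np.array(uv,float))
    d=np.stack([(uv[:,0]-c["cx"])/c["fx"],(uv[:,1]-c["cy"])/c["fy"]],1)
    u=d.copy()
    for _ in range(20):
        u=d/(1+c["k1"]*(u**2).sum(1,keepdims=True))
    r=np.c_[u,np.ones(len(u))]
    if "world_from_camera" in c: T=c["world_from_camera"]
    else: T=c["T"]
    return T[:3,3],r@T[:3,:3].T
def plane(c,uv,z):
    o,r=rays(c,uv); return o+r*((z-o[2])/r[:,2])[:,None]
def tri(c1,u1,c2,u2):
    A=[];b=[];M=np.zeros((3,3));v=np.zeros(3);
    L=[]
    for c,u in((c1,u1),(c2,u2)):
        o,r=rays(c,u);r=r[0]/np.linalg.norm(r[0]);P=np.eye(3)-np.outer(r,r);M+=P;v+=P@o;L.append((o,P))
    p=np.linalg.solve(M,v);return p,[np.linalg.norm(P@(p-o)) for o,P in L]
def proj(c,p):
    T=c["world_from_camera"] if "world_from_camera" in c else c["T"]
    q=(np.atleast_2d(p)-T[:3,3])@T[:3,:3];u=q[:,:2]/q[:,2:];u=u*(1+c["k1"]*(u**2).sum(1,keepdims=True))
    return u*[c["fx"],c["fy"]]+[c["cx"],c["cy"]]
def cap(n):
    s=sense();c=capture(n)
    if n=="wrist":
        T=np.eye(4);T[:3,:3]=s["ee_rot"];T[:3,3]=s["tcp_pos"];c["T"]=T@c["hand_eye"]
    c["hsv"]=cv2.cvtColor(c["pixels"],cv2.COLOR_RGB2HSV);return c
def red(c): 
    h=c["hsv"];return (((h[...,0]<8)|(h[...,0]>172))&(h[...,1]>150)&(h[...,2]>60)).astype(np.uint8)
def green(c):
    h=c["hsv"];return ((h[...,0]>45)&(h[...,0]<85)&(h[...,1]>110)&(h[...,2]>40)).astype(np.uint8)
def comps(m,amin=6):
    n,l,st,ce=cv2.connectedComponentsWithStats(m)
    return [(tuple(st[i]),ce[i].round(1)) for i in range(1,n) if st[i][4]>=amin]
def save(c,name,box=None,k=1):
    im=c["pixels"][:,:,::-1]
    if box: im=im[box[1]:box[3],box[0]:box[2]]
    if k>1: im=cv2.resize(im,None,fx=k,fy=k,interpolation=cv2.INTER_CUBIC)
    cv2.imwrite("pics/"+name,im)
E
python3 - <<'E'
from h import *
t=cap("top");s=cap("side")
save(t,"t1.png",(240,90,500,270),3);save(s,"s1.png",(210,110,410,260),4)
for n,c in(("top",t),("side",s)):
    print(n,"red",comps(red(c)));print("green",comps(green(c)))
E
```

```text
top red [((np.int32(388), np.int32(116), np.int32(7), np.int32(5), np.int32(26)), array([391. , 117.8])), ((np.int32(375), np.int32(120), np.int32(6), np.int32(34), np.int32(153)), array([377. , 136.4])), ((np.int32(210), np.int32(194), np.int32(9), np.int32(43), np.int32(383)), array([214. , 214.9])), ((np.int32(294), np.int32(197), np.int32(9), np.int32(12), np.int32(75)), array([298.4, 203. ])), ((np.int32(225), np.int32(274), np.int32(19), np.int32(9), np.int32(74)), array([233.7, 277.7]))]
green [((np.int32(298), np.int32(111), np.int32(8), np.int32(39), np.int32(190)), array([301.7, 129.9]))]
side red [((np.int32(281), np.int32(135), np.int32(4), np.int32(3), np.int32(9)), array([282.7, 135.9])), ((np.int32(274), np.int32(178), np.int32(23), np.int32(8), np.int32(57)), array([285. , 181.2])), ((np.int32(310), np.int32(181), np.int32(9), np.int32(25), np.int32(172)), array([313.7, 192.7])), ((np.int32(271), np.int32(282), np.int32(41), np.int32(19), np.int32(364)), array([291.2, 290.9])), ((np.int32(353), np.int32(287), np.int32(3), np.int32(17), np.int32(49)), array([354. , 294.7]))]
green [((np.int32(248), np.int32(172), np.int32(4), np.int32(5), np.int32(13)), array([249.9, 173.8])), ((np.int32(244), np.int32(215), np.int32(25), np.int32(10), np.int32(74)), array([255.8, 219.6]))]
```

View pics/t1.png

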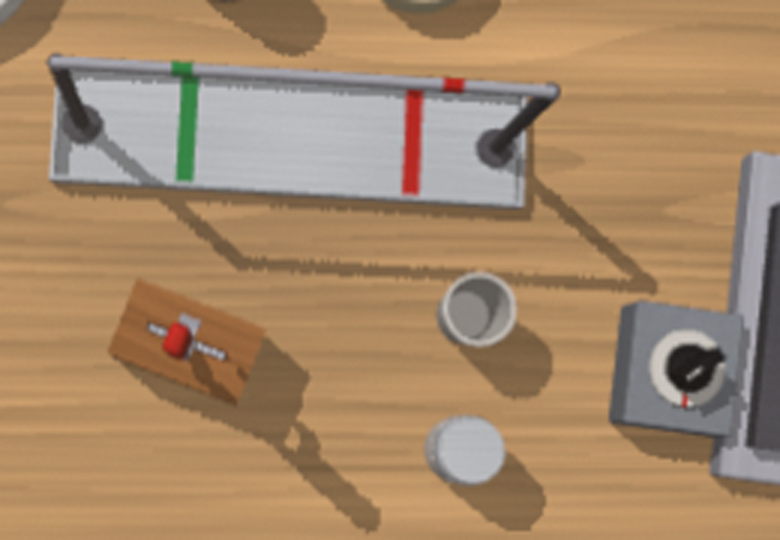

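View pics/s1.png

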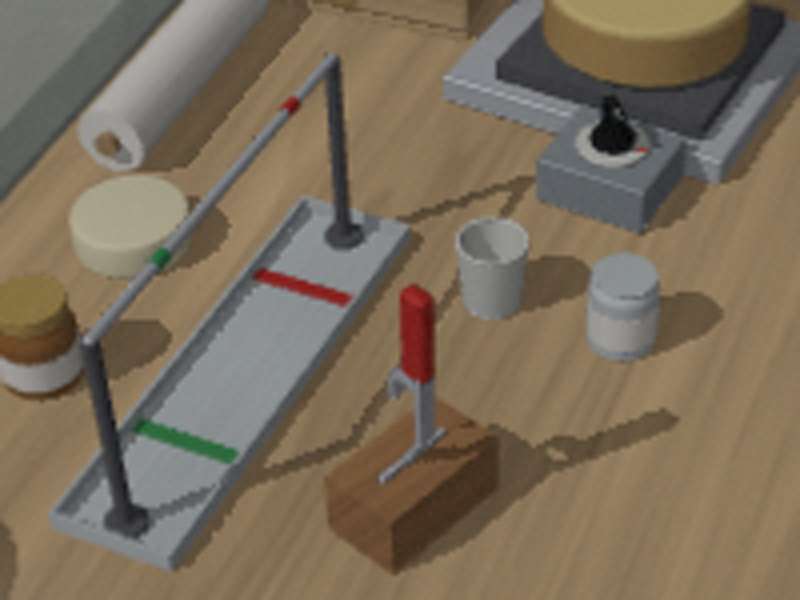

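Run:
```python
from h import *
t=cap("top");s=cap("side")
print("green",tri(t,(300.6,112.6),s,(249.9,173.8)))
print("red",tri(t,(391,117.8),s,(282.7,135.9)))
# rail ends t1 px /3 + (240,90)
L=lambda x,y:(240+x/3-.33,90+y/3-.33)
S=lambda x,y:(210+x/4-.4,110+y/4-.4)
print("endL",plane(t,L(55,62),.2),"endR",plane(t,L(555,92),.2))
print("green pl",plane(t,L(182,68),.2),plane(s,S(161,258),.2))
print("red pl",plane(t,L(453,85),.2),plane(s,S(290,104),.2))
print("knob top",plane(t,L(687,367),.062),'side',plane(s,S(608,148),.055))
print("box corners",plane(t,[L(625,302),L(743,318),L(727,437),L(612,421)],.05))
print("reddot",plane(t,L(685,401),.05))
print("block top corners",plane(t,[L(137,280),L(265,330),L(238,403),L(108,352)],.06))
print("blade ends",plane(t,[L(150,327),L(225,357)],.065))
print("handle top t",plane(t,L(178,332),.27), 'comp',tri(t,(298.4,203),s,(313.7,192.7)))
print("stripes red",plane(t,[L(415,92),L(410,193)],.006),"green",plane(t,[L(190,75),L(185,180)],.006))
print(sense()['time_s'])
```

```text
green (array([0.66213956, 0.06305628, 0.20172285]), [np.float64(9.910674052862302e-05), np.float64(9.91067405285788e-05)])
red (array([ 0.65184879, -0.14410834,  0.2018098 ]), [np.float64(0.0006004419882200939), np.float64(0.0006004419882202495)])
endL [[0.66724616 0.16039607 0.2       ]] endR [[ 0.64837613 -0.22265754  0.2       ]]
green pl [[0.66315555 0.0636729  0.2       ]] [[0.66288987 0.06260727 0.2       ]]
red pl [[ 0.65245212 -0.14351483  0.2       ]] [[ 0.65496523 -0.14725234  0.2       ]]
knob top [[ 0.44432899 -0.37413207  0.062     ]] side [[ 0.44592211 -0.36578991  0.055     ]]
box corners [[ 0.50202624 -0.32371603  0.05      ]
 [ 0.48865371 -0.43110899  0.05      ]
 [ 0.38334733 -0.414045    0.05      ]
 [ 0.39740536 -0.31028109  0.05      ]]
reddot [[ 0.41499416 -0.37634882  0.05      ]]
block top corners [[ 0.517019    0.10437503  0.06      ]
 [ 0.4745487  -0.00586049  0.06      ]
 [ 0.41182969  0.01704962  0.06      ]
 [ 0.45485784  0.12855498  0.06      ]]
blade ends [[0.4761388  0.09255509 0.065     ]
 [0.45086086 0.02841077 0.065     ]]
handle top t [[0.45630904 0.06304159 0.27      ]] comp (array([0.45630138, 0.06649005, 0.19494296]), [np.float64(0.0002775240533764278), np.float64(0.0002775240533764687)])
stripes red [[ 0.69959169 -0.14593492  0.006     ]
 [ 0.60513103 -0.14038962  0.006     ]] green [[0.71314938 0.0612966  0.006     ]
 [0.61523125 0.06503431 0.006     ]]
0.35
```

```bash
python3 -m crank '[[0.038,0.011,0,0],[0.038,0.011,0,0],[0.038,0.011,0,0],[0.038,0.011,0,0],[0.038,0.011,0,0]]' 0.06; python3 -m crank '[[0.038,0.011,0,0],[0,0,0,0.12],[0,0,0,0.12],[0,0,0,0.12],[0,0,0,0.12]]'; python3 -m crank '[[0,0,0,0.12],[0,0,0,0.12],[0,0,0,0.12],[0,0,0,0.12],[0,0,0,0.12]]';python3 -m crank '[[0,0,0,0.12],[0,0,0,0.12],[0,0,0,0.08],[0,0,0,0]]'
```

```text
time_s: 0.77
tcp_pos: [0.1734, -0.4008, 0.2223]
ee_rot: [[-0.277, 0.961, -0.0], [0.961, 0.277, 0.0], [0.0, -0.0, -1.0]]
wrist_force: [0.8, 0.1, 1.1]
gripper_width: 0.728
time_s: 1.18
tcp_pos: [0.1739, -0.3626, 0.223]
ee_rot: [[0.202, 0.979, 0.001], [0.979, -0.202, -0.001], [-0.001, 0.001, -1.0]]
wrist_force: [0.1, 0.2, -0.5]
gripper_width: 0.695
time_s: 1.6
tcp_pos: [0.1738, -0.3629, 0.2227]
ee_rot: [[0.72, 0.694, 0.0], [0.694, -0.72, -0.0], [0.0, 0.0, -1.0]]
wrist_force: [1.2, 0.8, 0.4]
gripper_width: 0.689
time_s: 1.93
tcp_pos: [0.1738, -0.3629, 0.2227]
ee_rot: [[0.9, 0.436, 0.0], [0.436, -0.9, -0.0], [0.0, 0.0, -1.0]]
wrist_force: [-0.5, -0.3, 0.4]
gripper_width: 0.687
```

```bash
python3 -m crank '[[0.034,0.018,0,0],[0.034,0.018,0,0],[0.034,0.018,0,0],[0.034,0.018,0,0],[0.034,0.018,0,0]]' ; python3 -m crank '[[0.034,0.018,0,0],[0.034,0.018,0,0],[0,0,0,0],[0,0,0,0]]'
python3 - <<'E'
from h import *
c=cap("wrist");save(c,"w1.png");save(cap("top"),"t2.png",(430,170,510,250),7)
E
```

```text
time_s: 2.35
tcp_pos: [0.3678, -0.3693, 0.2227]
ee_rot: [[0.898, 0.44, 0.0], [0.44, -0.898, -0.0], [0.0, 0.0, -1.0]]
wrist_force: [0.3, -0.8, 0.0]
gripper_width: 0.693
time_s: 2.68
tcp_pos: [0.4444, -0.3718, 0.2213]
ee_rot: [[0.898, 0.441, -0.002], [0.441, -0.898, 0.001], [-0.001, -0.002, -1.0]]
wrist_force: [-0.1, 0.3, -0.3]
gripper_width: 0.689
```

View pics/w1.png

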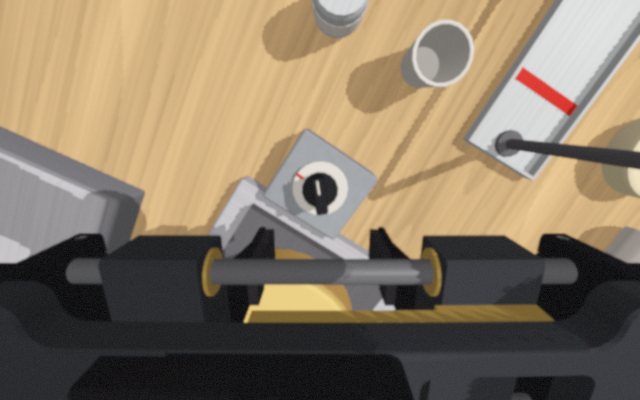

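Run:
```python
from h import *
c=cap("wrist");save(c,"w2.png",(260,120,385,230),6)
```

```text
(no output)
```

View pics/w2.png

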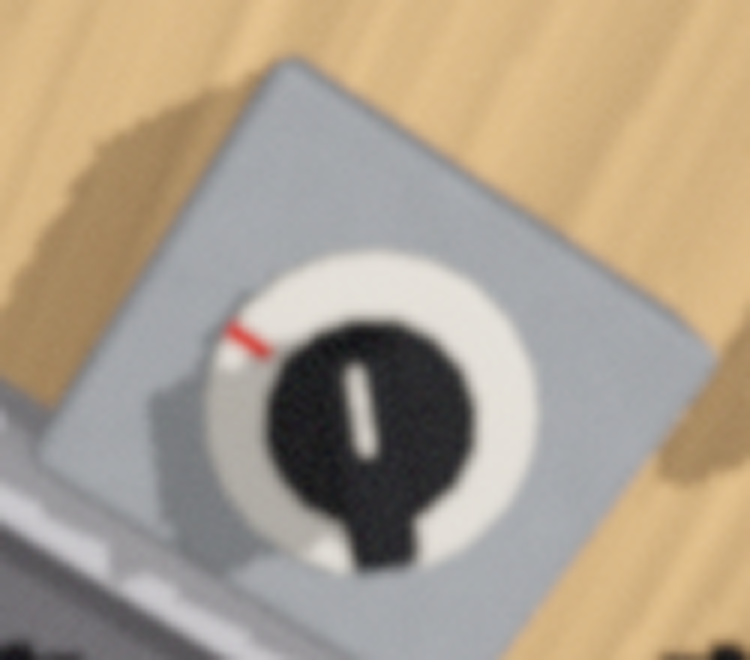

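View pics/t2.png

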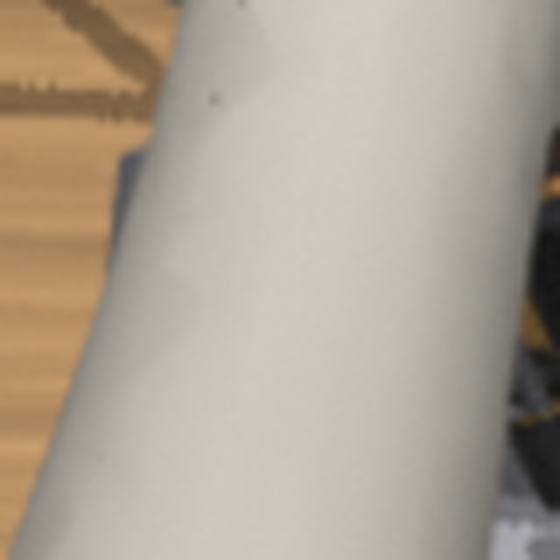

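Run:
```python
from h import *
c=cap("wrist")
W=lambda x,y:(260+x/6-.42,120+y/6-.42)
a=plane(c,[W(352,365),W(368,455),W(385,570)],.094)
print("line",a)
for i,j in((0,1),(0,2)):
    d=a[j]-a[i];print("bar x yaw",np.degrees(np.arctan2(d[1],d[0])),np.linalg.norm(d))
print("bar mid",(a[0]+a[2])/2)
dial=plane(c,W(372,412),.052);r=plane(c,[W(230,325),W(270,355)],.052)
print("dial",dial,plane(c,[W(207,412),W(537,412)],.052),"red",r,[np.degrees(np.arctan2(*(dial[0]-q)[1::-1])) for q in r])
print("box",q:=plane(c,[W(292,60),W(715,360),W(42,455)],.05),(q[1]+q[2])/2)
print("disc",plane(c,W(371,420),.062))
```

```text
line [[ 0.43298433 -0.36187083  0.094     ]
 [ 0.4428054  -0.37555914  0.094     ]
 [ 0.45523056 -0.39395105  0.094     ]]
bar x yaw -54.341357555659265 0.01684705610261302
bar x yaw -55.260369498832745 0.03903889537961766
bar mid [ 0.44410745 -0.37791094  0.094     ]
dial [[ 0.44446186 -0.3772452   0.052     ]] [[ 0.41397627 -0.39207731  0.052     ]
 [ 0.47494561 -0.36240886  0.052     ]] red [[ 0.4106732  -0.37353274  0.052     ]
 [ 0.42057504 -0.37559956  0.052     ]] [np.float64(-6.270092729125375), np.float64(-3.9410602698934585)]
box [[ 0.39968669 -0.32095366  0.05      ]
 [ 0.50310612 -0.33704392  0.05      ]
 [ 0.3868897  -0.41603869  0.05      ]] [ 0.44499791 -0.3765413   0.05      ]
disc [[ 0.44392814 -0.37662002  0.062     ]]
```

```bash
python3 -m crank '[[0,0,0,-0.08],[0,0,0,-0.075],[-0.003,0.0043,0.03,0],[0,0,0.035,0],[0,0,0.03,0]]' 0.045; python3 -m crank '[[0,0,0.03,0],[0,0,0.02,0],[0,0,0.009,0],[0,0,0,0],[0,0,0,0]]'
python3 - <<'E'
from h import *
c=cap("wrist");save(c,"w3.png");
E
```

```text
time_s: 3.3
tcp_pos: [0.4417, -0.3777, 0.1273]
ee_rot: [[0.822, 0.57, 0.002], [0.57, -0.822, -0.0], [0.001, 0.002, -1.0]]
wrist_force: [-1.0, -0.3, -0.9]
gripper_width: 0.525
time_s: 3.72
tcp_pos: [0.443, -0.378, 0.0696]
ee_rot: [[0.821, 0.571, 0.001], [0.571, -0.821, -0.001], [0.0, 0.001, -1.0]]
wrist_force: [0.7, -0.6, 0.0]
gripper_width: 0.518
```

View pics/w3.png

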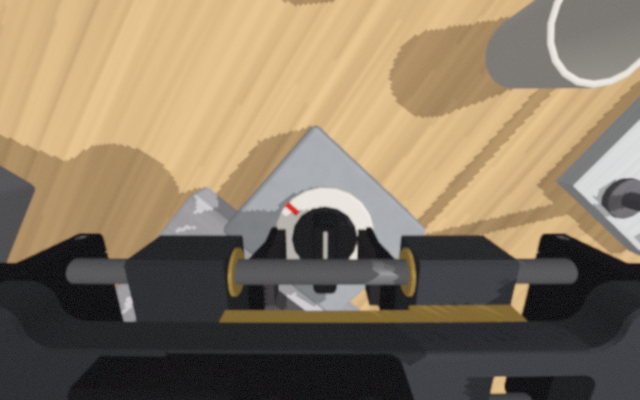

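Knob line is vertical between the fingers (col 325, jaw centre ~321): aligned. Close.

```bash
python3 -m crank '[[0.0015,0,0,0],[0,0,0,0],[0,0,0,0],[0,0,0,0],[0,0,0,0]]' 0; python3 -m crank '[[0,0,0,0],[0,0,0,0],[0,0,0,0]]'
```

```text
time_s: 4.18
tcp_pos: [0.4444, -0.3766, 0.069]
ee_rot: [[0.821, 0.571, 0.001], [0.571, -0.821, -0.0], [0.0, 0.001, -1.0]]
wrist_force: [0.1, -0.4, -0.9]
gripper_width: 0.226
time_s: 4.43
tcp_pos: [0.4442, -0.3766, 0.0688]
ee_rot: [[0.821, 0.571, 0.0], [0.571, -0.821, -0.0], [-0.0, 0.0, -1.0]]
wrist_force: [-1.7, 0.9, 1.8]
gripper_width: 0.159
```

```bash
python3 -m crank '[[0,0,0,-0.1],[0,0,0,-0.1],[0,0,0,-0.1],[0,0,0,-0.1],[0,0,0,-0.1]]'; python3 -m crank '[[0,0,0,-0.1],[0,0,0,-0.1],[0,0,0,-0.06],[0,0,0,-0.05],[0,0,0,0]]'; python3 -c "
from h import *
print(sense()['moment'])"
```

```text
time_s: 4.85
tcp_pos: [0.4438, -0.377, 0.0687]
ee_rot: [[0.442, 0.897, -0.001], [0.897, -0.442, -0.0], [-0.001, -0.0, -1.0]]
wrist_force: [-0.7, -1.5, 1.2]
gripper_width: 0.156
time_s: 5.27
tcp_pos: [0.4437, -0.3774, 0.0687]
ee_rot: [[0.152, 0.988, -0.001], [0.988, -0.152, -0.001], [-0.001, -0.001, -1.0]]
wrist_force: [-2.4, -3.2, 2.3]
gripper_width: 0.156
[-1.05516353  0.60619305  0.04524756]
```

```bash
for i in 1; do python3 -m crank '[[0,0,0,-0.03],[0,0,0,-0.02],[0,0,0,0]]';python3 -c "
from h import *
print(sense()['moment'])"; python3 -m crank '[[0,0,0,-0.03],[0,0,0,-0.02],[0,0,0,0]]';python3 -c "
from h import *
print(sense()['moment'])
save(cap('wrist'),'w4.png',(220,150,420,300),4)"; done
```

```text
time_s: 5.52
tcp_pos: [0.4438, -0.3774, 0.0688]
ee_rot: [[0.105, 0.994, -0.0], [0.994, -0.105, -0.001], [-0.001, -0.0, -1.0]]
wrist_force: [-3.4, -4.8, 2.7]
gripper_width: 0.162
[-1.48962479  0.71366453 -0.5815174 ]
time_s: 5.77
tcp_pos: [0.4435, -0.3773, 0.0687]
ee_rot: [[0.056, 0.998, -0.001], [0.998, -0.056, -0.0], [-0.0, -0.001, -1.0]]
wrist_force: [-2.8, -4.4, 2.2]
gripper_width: 0.168
[-1.45638777  0.87036421 -0.71210719]
```

View pics/w4.png

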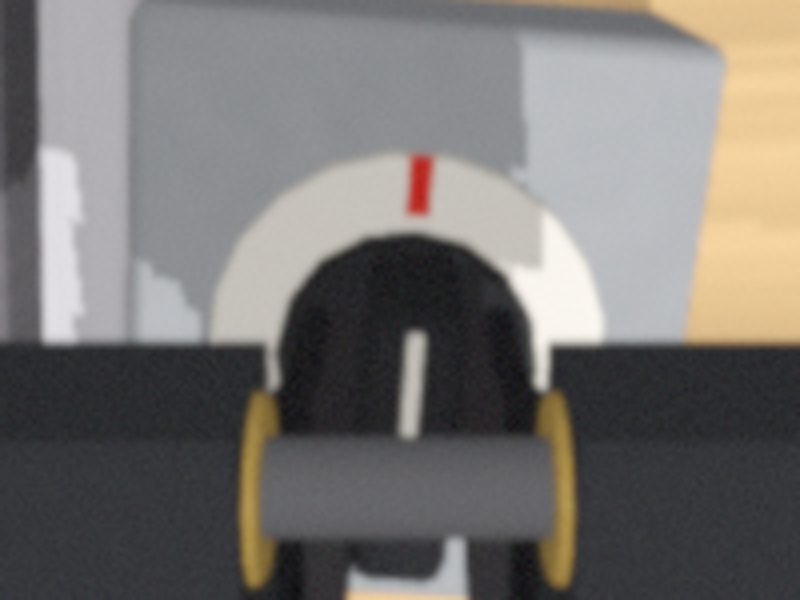

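Hard stop felt (moment −0.7 N·m, pads twisting), and white line points at the red mark (420,185). Release and rise.

```bash
python3 -m crank '[[0,0,0,0],[0,0,0,0],[0,0,0,0],[0,0,0,0]]' 0.05; python3 -m crank '[[0,0,-0.02,0],[0,0,-0.035,0],[0,0,-0.04,0],[0,0,-0.04,0],[0,0,0,0]]'; python3 -c "
from h import *
save(cap('wrist'),'w5.png',(220,100,420,250),4)"
```

```text
time_s: 6.15
tcp_pos: [0.4444, -0.3761, 0.0683]
ee_rot: [[0.053, 0.999, 0.0], [0.999, -0.053, 0.0], [0.0, 0.0, -1.0]]
wrist_force: [-0.1, -0.2, 0.2]
gripper_width: 0.384
time_s: 6.57
tcp_pos: [0.4484, -0.3792, 0.213]
ee_rot: [[0.051, 0.999, 0.014], [0.999, -0.051, -0.01], [-0.009, 0.015, -1.0]]
wrist_force: [1.0, -1.1, 0.4]
gripper_width: 0.569
```

View pics/w5.png

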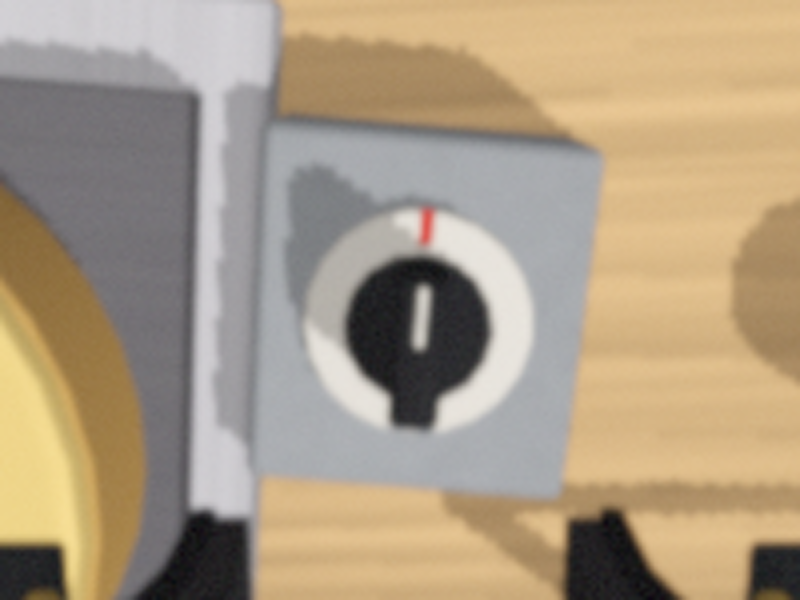

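Knob is off: line and red mark coincide. On to the scraper.

```bash
python3 -m crank '[[0,0,-0.036,0],[0,0,-0.036,0],[0,0,-0.036,0],[0.04,-0.0006,0,0],[0.04,-0.0006,0,0]]' 0.05;python3 -m crank '[[0.04,-0.0006,0,0],[0.04,-0.0006,0,0],[0.04,-0.0006,0,0],[0.04,-0.0006,0,0],[0.04,-0.0006,0,0]]'; python3 -m crank '[[0.04,-0.0006,0,0],[0.04,-0.0006,0,0],[0.04,-0.0006,0,0],[0.04,-0.0006,0,0],[0,0,0,0.1]]'; python3 -m crank '[[0,0,0,0.1],[0,0,0,0.11],[0,0,0,0],[0,0,0,0]]';  python3 -c "
from h import *
c=cap('wrist')
save(c,'w6.png');print(comps(red(c)))"
```

```text
time_s: 7.03
tcp_pos: [0.4481, -0.2968, 0.3125]
ee_rot: [[0.057, 0.998, 0.004], [0.998, -0.057, -0.001], [-0.0, 0.004, -1.0]]
wrist_force: [1.6, 0.8, -2.0]
gripper_width: 0.575
time_s: 7.45
tcp_pos: [0.4541, -0.0946, 0.3106]
ee_rot: [[0.053, 0.999, -0.001], [0.999, -0.053, 0.001], [0.001, -0.001, -1.0]]
wrist_force: [0.9, 0.5, -0.0]
gripper_width: 0.577
time_s: 7.87
tcp_pos: [0.4608, 0.0687, 0.3102]
ee_rot: [[0.147, 0.989, -0.001], [0.989, -0.147, 0.001], [0.001, -0.001, -1.0]]
wrist_force: [0.3, -1.0, 0.1]
gripper_width: 0.577
time_s: 8.2
tcp_pos: [0.4606, 0.0634, 0.3107]
ee_rot: [[0.352, 0.936, -0.001], [0.936, -0.352, -0.0], [-0.001, -0.001, -1.0]]
wrist_force: [-0.1, 0.7, -0.1]
gripper_width: 0.573
[((np.int32(376), np.int32(0), np.int32(21), np.int32(15), np.int32(150)), array([384.4,   6. ])), ((np.int32(441), np.int32(61), np.int32(36), np.int32(77), np.int32(1363)), array([458.2,  99.2])), ((np.int32(314), np.int32(175), np.int32(17), np.int32(37), np.int32(520)), array([322.1, 193.3])), ((np.int32(258), np.int32(305), np.int32(9), np.int32(5), np.int32(37)), array([262. , 307.2]))]
```

View pics/w6.png

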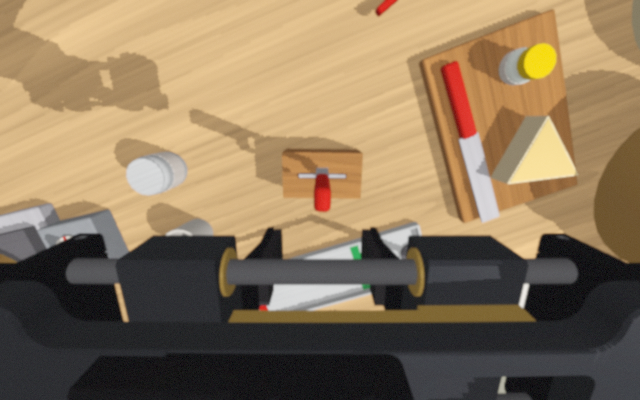

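```bash
python3 -c "
from h import *
c=cap('wrist')
save(c,'w7.png',(270,130,370,230),6)"
```

```text
(no output)
```

View pics/w7.png

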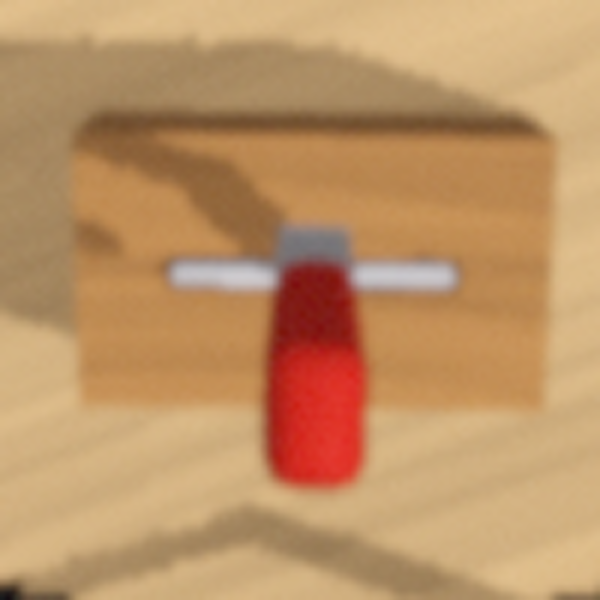

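```bash
python3 -c "
from h import *
c=cap('wrist');s=sense()
W=lambda x,y:(270+x/6-.42,130+y/6-.42)
p=plane(c,[W(317,415),W(317,345),W(317,485)],.236);print(p)
b=plane(c,[W(168,275),W(458,275)],.065);print(b,b.mean(0));d=b[1]-b[0];print(np.degrees(np.arctan2(d[1],d[0])))
k=plane(c,[W(78,130),W(553,133),W(545,407),W(82,405)],.06);print('block',k.mean(0))
R=s['ee_rot'];print((p-s['tcp_pos'])@R,(b.mean(0)-s['tcp_pos'])@R,s['tcp_pos'])
"
```

```text
[[0.4535153  0.06670539 0.236     ]
 [0.4435521  0.07046063 0.236     ]
 [0.46372031 0.06285907 0.236     ]]
[[0.45219842 0.02821729 0.065     ]
 [0.47772534 0.09573747 0.065     ]] [0.46496188 0.06197738 0.065     ]
69.2902198228662
block [0.46525326 0.06228542 0.06      ]
[[ 0.00089589 -0.00815423  0.07521665]
 [ 0.00088021 -0.01880161  0.0752221 ]
 [ 0.000912    0.00275156  0.07521107]] [0.00057451 0.00431237 0.24621039] [0.46086747 0.06298629 0.31121272]
```

Blade horizontal in view (rows ~175), handle top at (322,200); handle ~9–10 mm to −x of the blade, as the hook offset implies. Descend and grip.

```bash
python3 -m crank '[[0.0008,-0.006,0,0],[0,0,0.035,0],[0,0,0.035,0],[0,0,0.035,0],[0,0,0.02,0]]' 0.05;python3 -m crank '[[0,0,0.006,0],[0,0,0,0],[0,0,0,0]]'; python3 -c "
from h import *
c=cap('wrist')
save(c,'w8.png')"
```

```text
time_s: 8.77
tcp_pos: [0.4532, 0.0653, 0.1832]
ee_rot: [[0.356, 0.935, -0.005], [0.935, -0.356, -0.001], [-0.003, -0.004, -1.0]]
wrist_force: [0.1, -0.3, -0.4]
gripper_width: 0.573
time_s: 9.02
tcp_pos: [0.4565, 0.0663, 0.1817]
ee_rot: [[0.355, 0.935, 0.002], [0.935, -0.355, 0.0], [0.001, 0.002, -1.0]]
wrist_force: [-0.1, 0.9, 0.4]
gripper_width: 0.574
```

View pics/w8.png

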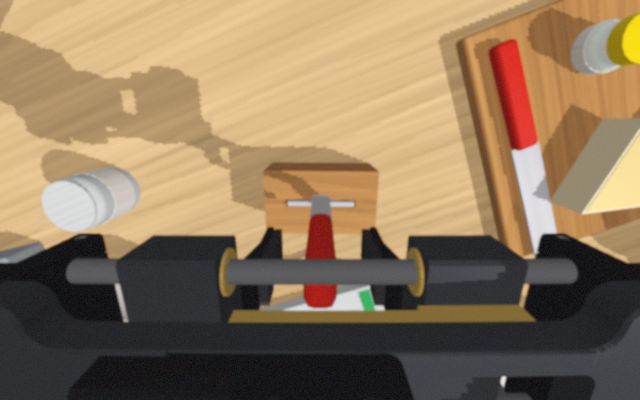

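```bash
python3 -m crank '[[0,0,0,0],[0,0,0,0],[0,0,0,0],[0,0,0,0],[0,0,0,0]]' 0; python3 -m crank '[[0,0,0,0],[0,0,0,0],[0,0,0,0]]';python3 -c "
from h import *
print(sense()['moment'])"
```

```text
time_s: 9.48
tcp_pos: [0.4558, 0.0661, 0.1809]
ee_rot: [[0.355, 0.935, 0.001], [0.935, -0.355, 0.0], [0.001, 0.001, -1.0]]
wrist_force: [-0.7, 0.2, 0.5]
gripper_width: 0.28
time_s: 9.73
tcp_pos: [0.4558, 0.066, 0.1806]
ee_rot: [[0.355, 0.935, 0.0], [0.935, -0.355, -0.0], [-0.0, 0.0, -1.0]]
wrist_force: [0.7, -0.5, 1.1]
gripper_width: 0.18
[-0.20939429 -0.10881355  0.03754118]
```

```bash
python3 -m crank '[[0,0,-0.01,0],[0,0,-0.015,0],[0,0,-0.02,0],[0,0,-0.02,0],[0,0,-0.02,0]]'; python3 -m crank '[[0,0,-0.017,0],[0,0,0,0],[0,0,0,0]]';python3 -c "
from h import *
print(sense()['moment'])
c=cap('wrist')
save(c,'w9.png');save(cap('side'),'s2.png',(210,90,410,240),4)"
```

```text
time_s: 10.15
tcp_pos: [0.4548, 0.0659, 0.2654]
ee_rot: [[0.356, 0.935, -0.003], [0.935, -0.356, -0.0], [-0.001, -0.002, -1.0]]
wrist_force: [-0.1, 0.3, -3.0]
gripper_width: 0.184
time_s: 10.4
tcp_pos: [0.4553, 0.0662, 0.282]
ee_rot: [[0.356, 0.935, -0.0], [0.935, -0.356, 0.001], [0.001, -0.001, -1.0]]
wrist_force: [-0.1, 0.3, -4.0]
gripper_width: 0.183
[-0.10785896  0.08524728  0.00816207]
```

View pics/w9.png

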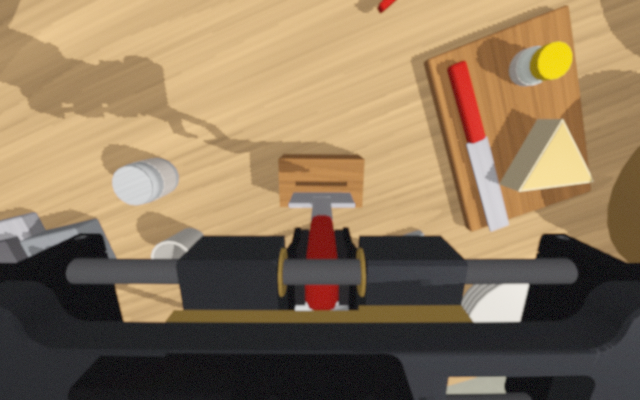

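View pics/s2.png

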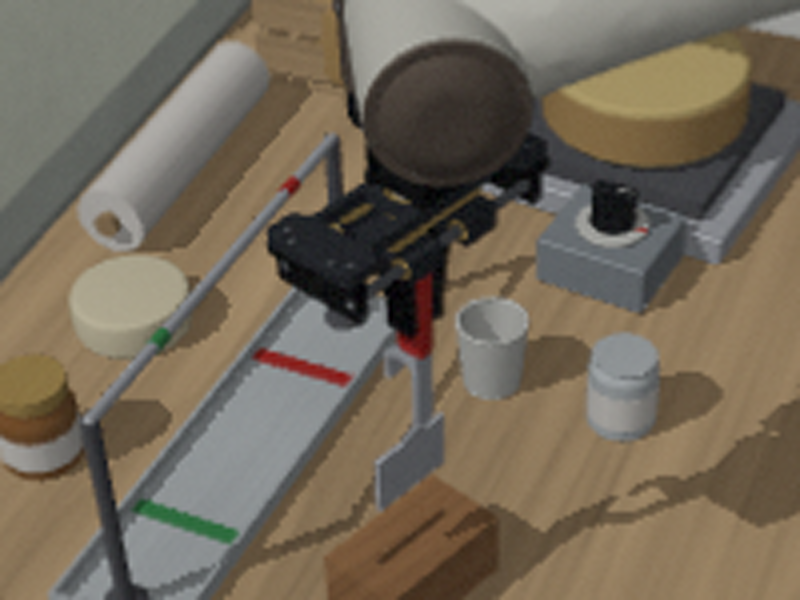

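Scraper is out, hook on the +x side. Turn to the rail and stop 60 mm short of it.

```bash
python3 -m crank '[[0,0,0,-0.1],[0,0,0,-0.1],[0,0,0,-0.116],[0.007,0.035,0,0],[0,0.035,0,0]]'; python3 -m crank '[[0,0.035,0,0],[0,0.032,0,0],[0,0,0,0],[0,0,0,0]]';python3 -c "
from h import *
print(sense()['tcp_pos'])
c=cap('wrist')
save(c,'w10.png');save(cap('side'),'s3.png',(210,90,410,240),4);save(cap('top'),'t3.png',(230,80,430,230),4)"
```

```text
time_s: 10.92
tcp_pos: [0.5251, 0.0701, 0.2813]
ee_rot: [[0.045, 0.999, -0.002], [0.999, -0.045, 0.0], [-0.0, -0.002, -1.0]]
wrist_force: [0.7, 1.1, -1.7]
gripper_width: 0.183
time_s: 11.25
tcp_pos: [0.593, 0.0663, 0.2785]
ee_rot: [[0.049, 0.999, -0.007], [0.999, -0.049, -0.002], [-0.002, -0.007, -1.0]]
wrist_force: [0.5, -0.0, -2.9]
gripper_width: 0.18
[0.59297212 0.06626269 0.27852985]
```

View pics/w10.png

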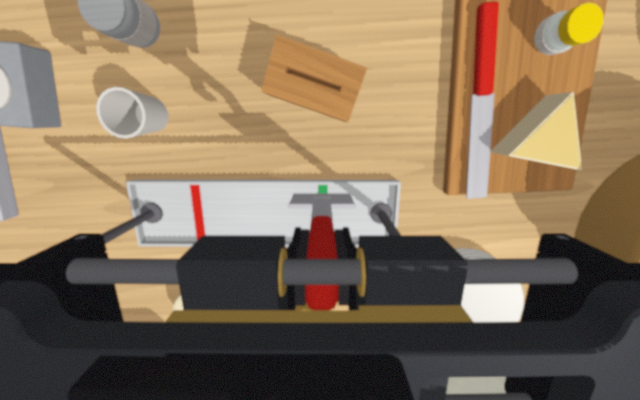

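View pics/s3.png

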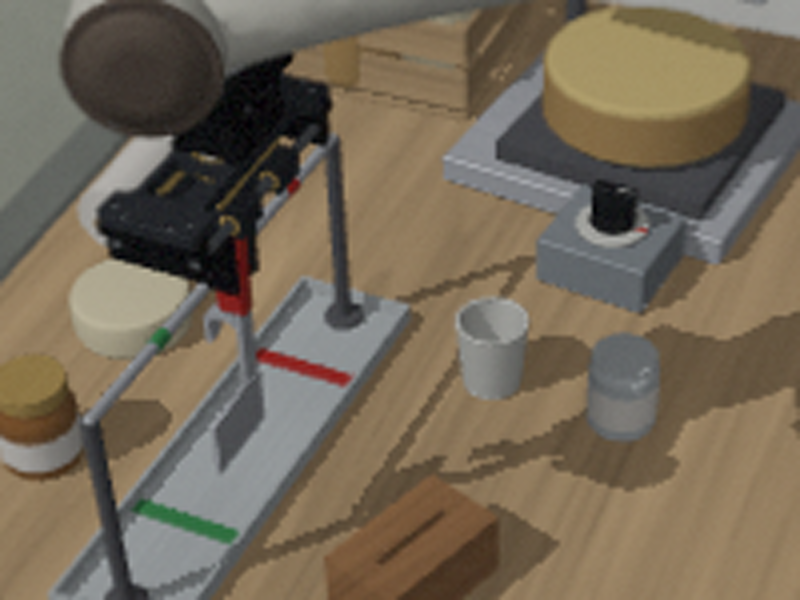

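View pics/t3.png

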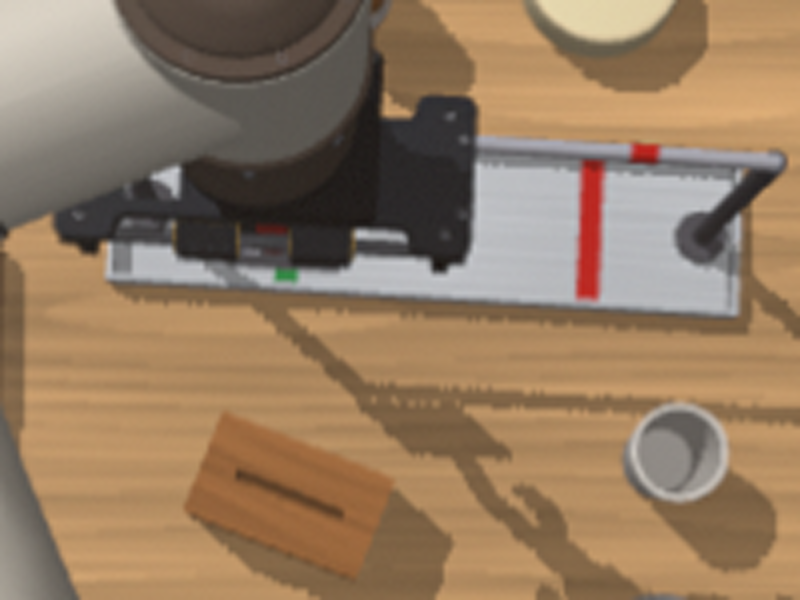

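```bash
python3 -c "
from h import *
s=sense();c=cap('wrist');R=s['ee_rot'];print(s['tcp_pos'])
save(c,'w11.png',(270,170,370,230),7)
b=plane(c,[(291,203),(351,203)],s['tcp_pos'][2]-.0406-.075);print(b,(b-s['tcp_pos'])@R)
rail0=np.array([.6626,.063,.2]);t=np.array([.0495,.9988,0])
n=np.array([.9988,-.0495,0]);h=s['tcp_pos']+R@[0,.01,-.0406*-1]
print(h,(rail0-h)@n,(rail0-h)@t)
sd=cap('side');print(proj(sd,h),proj(sd,rail0))
"
```

```text
[0.59168268 0.06642104 0.28149758]
[[0.59802969 0.03427002 0.16589758]
 [0.60098389 0.09689431 0.16589758]] [[-0.03173235  0.00813308  0.11560382]
 [ 0.03096157  0.00813688  0.11555806]]
[0.60157191 0.06592547 0.24087348] 0.06109966301722086 9.89330859484344e-05
[[266.51258757 168.7657765 ]] [[249.8743179 174.2025209]]
```

View pics/w11.png

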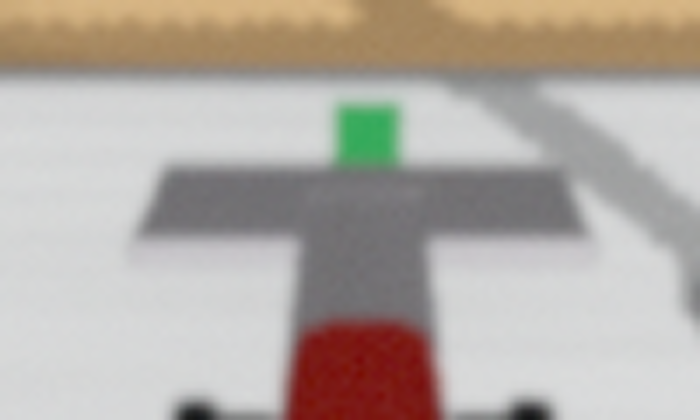

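```bash
python3 -m crank '[[0,0.03,0,0],[0,0.031,0,0],[0,0,0,0],[0,0,0,0]]';python3 -c "
from h import *
s=sense();print(s['tcp_pos'],s['wrist_force'])
c=cap('wrist');save(c,'w12.png')
sd=cap('side');save(sd,'s4.png',(210,110,310,240),6)
h=s['tcp_pos']+s['ee_rot']@[0,.01,.0406];print(h,(proj(sd,h)-[210,110])*6)"
```

```text
time_s: 11.83
tcp_pos: [0.6537, 0.0637, 0.2816]
ee_rot: [[0.048, 0.999, -0.002], [0.999, -0.048, -0.0], [-0.0, -0.002, -1.0]]
wrist_force: [-0.2, 0.2, -3.5]
gripper_width: 0.18
[0.65373692 0.06374217 0.28160398] [-0.24635645  0.1758465  -3.47407068]
[0.66365919 0.06326264 0.24098774] [[226.95080452 320.72247156]]
```

View pics/w12.png

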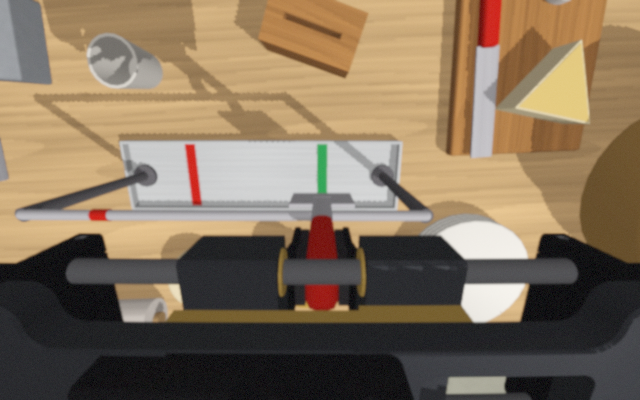

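View pics/s4.png

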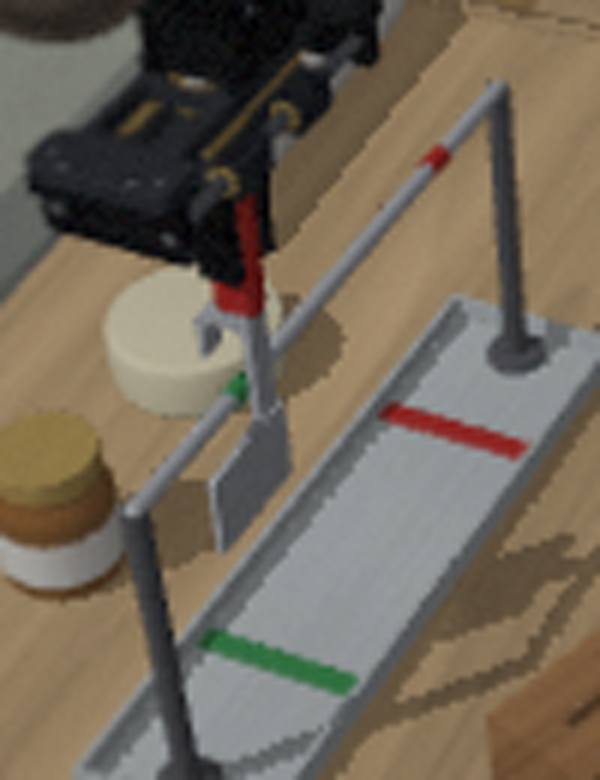

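```bash
python3 -c "
from h import *
s=sense();c=cap('wrist')
hs=c['hsv'];
for u in (160,220,260,390):
    g=c['pixels'][200:230,u].astype(int).sum(1);print(u,g.tolist())
print(comps(red(c)),comps(green(c)))
for u,v in((160,215.5),(260,215.5),(400,216),(98,215)): 
    p=plane(c,(u,v),.2);print(p,(p-s['tcp_pos'])@s['ee_rot'])"
```

```text
160 [564, 506, 476, 470, 459, 424, 410, 474, 532, 534, 486, 439, 444, 487, 519, 550, 569, 578, 579, 569, 564, 560, 559, 566, 567, 571, 572, 570, 567, 560]
220 [581, 531, 490, 473, 464, 438, 419, 460, 537, 569, 526, 455, 446, 479, 516, 543, 564, 577, 579, 570, 560, 556, 554, 551, 546, 544, 546, 541, 544, 548]
260 [580, 528, 493, 484, 476, 449, 431, 466, 543, 576, 534, 452, 440, 470, 516, 544, 570, 581, 578, 568, 532, 471, 415, 387, 390, 396, 400, 395, 399, 404]
390 [472, 471, 472, 472, 462, 440, 408, 422, 505, 563, 552, 492, 443, 462, 502, 538, 564, 578, 586, 576, 564, 554, 539, 532, 527, 525, 529, 523, 519, 516]
[((np.int32(477), np.int32(0), np.int32(24), np.int32(48), np.int32(987)), array([488.5,  22.6])), ((np.int32(187), np.int32(145), np.int32(14), np.int32(59), np.int32(444)), array([193.4, 174. ])), ((np.int32(91), np.int32(210), np.int32(17), np.int32(11), np.int32(163)), array([ 98.6, 215. ])), ((np.int32(306), np.int32(216), np.int32(32), np.int32(43), np.int32(1092)), array([321.4, 239.5])), ((np.int32(305), np.int32(285), np.int32(34), np.int32(25), np.int32(761)), array([321.5, 296. ]))] [((np.int32(318), np.int32(146), np.int32(8), np.int32(47), np.int32(375)), array([321.5, 168.9]))]
[[ 0.65620322 -0.08807602  0.2       ]] [[-0.15150218  0.01047197  0.08278218]]
[[0.66056726 0.00598855 0.2       ]] [[-0.05733645  0.01042038  0.08278972]]
[[0.6672503  0.13669555 0.2       ]] [[0.07354015 0.01096702 0.08280001]]
[[ 0.65299739 -0.14725024  0.2       ]] [[-0.21076163  0.01004443  0.08277758]]
```

Wrist view puts the rail at tool y +10.5 mm, where the hook is. Lowering.

```bash
python3 -m crank '[[0,0.0005,0.012,0],[0,0,0.012,0],[0,0,0.01,0],[0,0,0,0],[0,0,0,0]]'; python3 -m crank '[[0,0,0.003,0],[0,0,0,0],[0,0,0,0]]';python3 -m crank '[[0,0,0.002,0],[0,0,0,0],[0,0,0,0]]';python3 -c "
from h import *
s=sense();print(s['tcp_pos'],s['wrist_force'],s['moment'])
sd=cap('side');save(sd,'s5.png',(210,110,310,240),6)"
```

```text
time_s: 12.4
tcp_pos: [0.6536, 0.0636, 0.2486]
ee_rot: [[0.047, 0.999, -0.001], [0.999, -0.047, -0.001], [-0.001, -0.001, -1.0]]
wrist_force: [0.6, -0.0, -3.6]
gripper_width: 0.181
time_s: 12.65
tcp_pos: [0.6544, 0.0637, 0.2461]
ee_rot: [[0.047, 0.999, 0.001], [0.999, -0.047, 0.0], [0.0, 0.001, -1.0]]
wrist_force: [-0.4, 0.1, -2.9]
gripper_width: 0.185
time_s: 12.9
tcp_pos: [0.6542, 0.0636, 0.2435]
ee_rot: [[0.047, 0.999, -0.0], [0.999, -0.047, -0.0], [-0.0, -0.0, -1.0]]
wrist_force: [-0.2, -0.2, -2.7]
gripper_width: 0.18
[0.6542224  0.06361546 0.24348615] [-0.17116881 -0.17417253 -2.74417689] [ 0.01020976 -0.01223472  0.04776809]
```

View pics/s5.png

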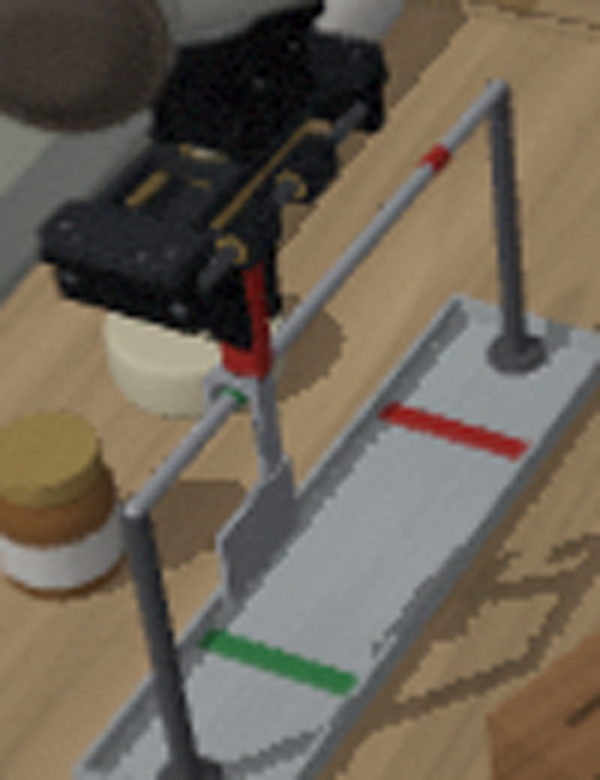

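Hooked over the green band (side zoom (232,395)). Now the last few mm until contact.

```bash
for i in 1; do python3 -m crank '[[0,0,0.0015,0],[0,0,0,0],[0,0,0,0]]';python3 -m crank '[[0,0,0.001,0],[0,0,0,0],[0,0,0,0]]';python3 -m crank '[[0,0,0.001,0],[0,0,0,0],[0,0,0,0]]'; done
```

```text
time_s: 13.2
tcp_pos: [0.6542, 0.0636, 0.2419]
ee_rot: [[0.047, 0.999, -0.0], [0.999, -0.047, -0.0], [-0.0, -0.0, -1.0]]
wrist_force: [1.2, -0.6, -2.3]
gripper_width: 0.182
time_s: 13.45
tcp_pos: [0.6542, 0.0637, 0.241]
ee_rot: [[0.047, 0.999, -0.0], [0.999, -0.047, -0.0], [-0.0, -0.0, -1.0]]
wrist_force: [-0.2, -0.5, -2.8]
gripper_width: 0.184
time_s: 13.7
tcp_pos: [0.6544, 0.0636, 0.2407]
ee_rot: [[0.047, 0.999, 0.001], [0.999, -0.047, -0.0], [0.0, 0.001, -1.0]]
wrist_force: [0.3, 0.2, -0.1]
gripper_width: 0.186
```

```bash
python3 -m crank '[[-0.015,0,0,0],[-0.025,0,0,0],[-0.025,0,0,0],[-0.025,0,0,0],[-0.025,0,0,0]]';python3 -m crank '[[-0.025,0,0,0],[-0.025,0,0,0],[-0.02,0,0,0],[-0.01,0,0,0],[0,0,0,0]]';python3 -m crank '[[0,0,0,0],[0,0,0,0],[0,0,0,0]]';python3 -c "
from h import *
s=sense();print(s['tcp_pos'],s['wrist_force'],s['moment'])
sd=cap('side');save(sd,'s6.png',(240,100,320,200),7);save(cap('wrist'),'w13.png');save(cap('top'),'t4.png',(330,80,450,180),6)"
```

```text
time_s: 14.12
tcp_pos: [0.6492, -0.0521, 0.2407]
ee_rot: [[0.047, 0.999, 0.002], [0.999, -0.047, 0.001], [0.001, 0.002, -1.0]]
wrist_force: [-0.8, 0.2, 0.1]
gripper_width: 0.186
time_s: 14.53
tcp_pos: [0.6451, -0.1337, 0.2407]
ee_rot: [[0.05, 0.999, 0.001], [0.999, -0.05, -0.001], [-0.001, 0.001, -1.0]]
wrist_force: [-0.9, -1.3, 0.8]
gripper_width: 0.181
time_s: 14.78
tcp_pos: [0.6453, -0.1306, 0.2406]
ee_rot: [[0.046, 0.999, 0.001], [0.999, -0.046, -0.001], [-0.001, 0.001, -1.0]]
wrist_force: [-0.5, -1.6, 1.9]
gripper_width: 0.181
[ 0.64531405 -0.13064326  0.24061799] [-0.48281273 -1.55329849  1.94991479] [-8.13618843e-01  5.65187075e-02  2.37181527e-04]
```

View pics/s6.png

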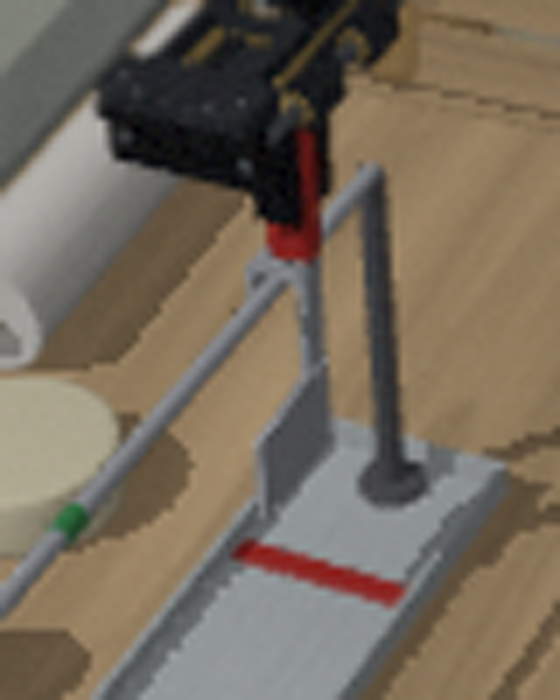

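View pics/w13.png

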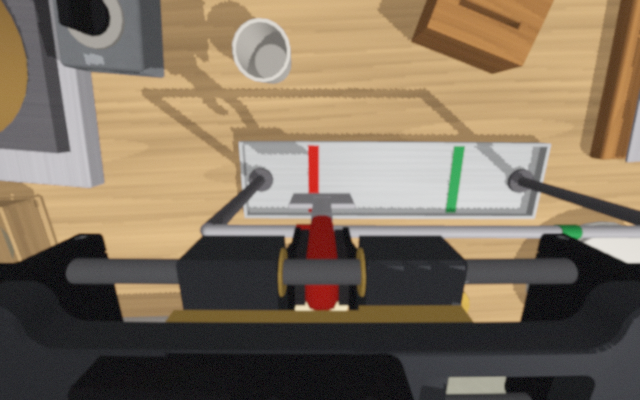

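View pics/t4.png

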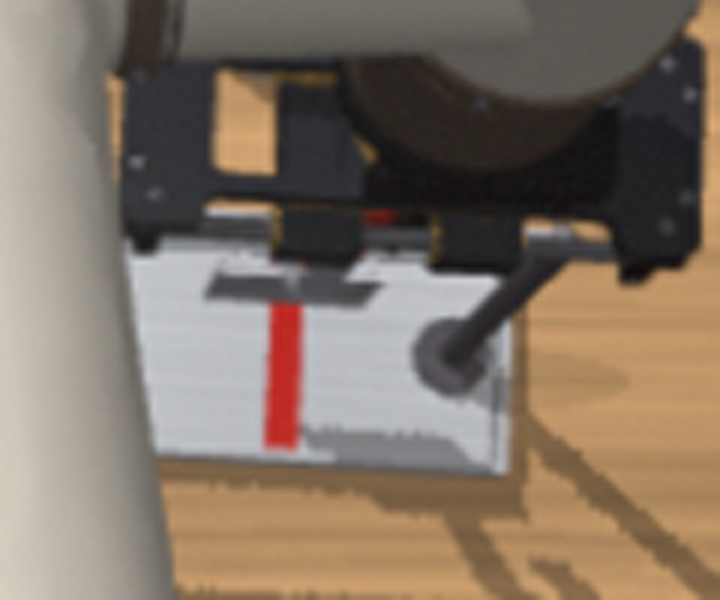

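```bash
python3 -c "
from h import *
s=sense();c=cap('wrist');R=s['ee_rot'];t=s['tcp_pos']
print(comps(red(c),20),comps(green(c),20))
m=red(c)
for v in (150,165,180):
    u=np.where(m[v,290:340])[0]+290
    p=plane(c,(u.mean(),v),.006);print('rstripe',u.mean(),p,(p-t)@R)
g=[x for x in comps(green(c),20) if x[1][0]>540][0][1];p=plane(c,g,.2);print('gband',p,(p-t)@R)
sd=cap('side');print(proj(sd,[[.6522,-.1441,.2],[.6522,-.1441,.205]]))
"
```

```text
[((np.int32(309), np.int32(146), np.int32(9), np.int32(47), np.int32(414)), array([313., 169.])), ((np.int32(297), np.int32(216), np.int32(41), np.int32(43), np.int32(1159)), array([320.4, 238.7])), ((np.int32(305), np.int32(285), np.int32(34), np.int32(25), np.int32(753)), array([321.4, 295.9]))] [((np.int32(446), np.int32(147), np.int32(18), np.int32(65), np.int32(559)), array([454.5, 178.4])), ((np.int32(561), np.int32(225), np.int32(21), np.int32(15), np.int32(223)), array([571.8, 231. ]))]
rstripe 313.0 [[ 0.61065666 -0.14095448  0.006     ]] [[-0.01180194 -0.03430937  0.2345979 ]]
rstripe 313.0 [[ 0.63198041 -0.14211532  0.006     ]] [[-0.01198041 -0.01295479  0.23461367]]
rstripe 313.0 [[ 0.65393849 -0.14331192  0.006     ]] [[-0.01216542  0.00903508  0.23462991]]
gband [[0.66340836 0.06839164 0.2       ]] [[0.19963859 0.00889658 0.04050851]]
[[282.4586289  136.30267348]
 [282.34950402 135.05079486]]
```

```bash
python3 -c "
from h import *
s=sense();c=cap('wrist');R=s['ee_rot'];t=s['tcp_pos']
m=red(c)
for v in range(224,242): print(v,''.join('#' if x else '.' for x in m[v,288:345]))
save(c,'w14.png',(270,190,370,260),7)
for u in(296,297): 
  p=plane(c,(u,230.5),.2);print(p,(p-t)@R)
"
```

```text
224 .......................######################............
225 .........###################################.............
226 .........###################################.............
227 .........####################################............
228 ............#################################............
229 .............################################............
230 ....................#########################............
231 .....................#########################...........
232 .....................##########################..........
233 .....................##########################..........
234 .....................##########################..........
235 ....................###########################..........
236 ....................###########################..........
237 .....................###########################.........
238 ....................############################.........
239 ....................############################.........
240 ....................############################.........
241 ....................############################.........
[[ 0.65248337 -0.15094834  0.2       ]] [[-0.01994179  0.00806122  0.04062716]]
[[ 0.65251962 -0.15016373  0.2       ]] [[-0.01915635  0.00806112  0.04062702]]
```

View pics/w14.png

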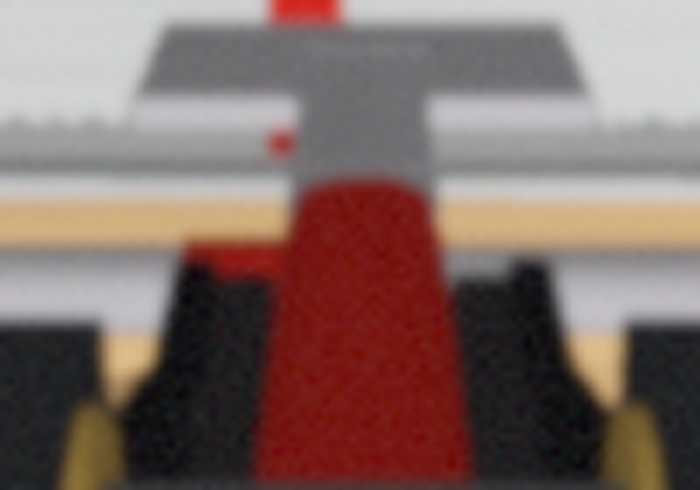

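```bash
python3 -m crank '[[-0.006,0,0,0],[-0.006,0,0,0],[0,0,0,0],[0,0,0,0]]';python3 -c "
from h import *
s=sense();print(s['tcp_pos'],s['wrist_force'],s['moment']);t=s['tcp_pos'];R=s['ee_rot']
c=cap('wrist');save(c,'w15.png',(270,190,370,260),7);sd=cap('side')
save(sd,'s7.png',(260,110,310,160),12)
m=red(c)
for v in (150,165,180):
    u=np.where(m[v,290:340])[0]+290
    p=plane(c,(u.mean(),v),.006);print('rstripe',u.mean(),p,(p-t)@R)
"
```

```text
time_s: 15.42
tcp_pos: [0.6451, -0.1434, 0.2406]
ee_rot: [[0.048, 0.999, 0.002], [0.999, -0.048, -0.0], [-0.0, 0.002, -1.0]]
wrist_force: [0.6, 0.9, 4.3]
gripper_width: 0.179
[ 0.64509946 -0.14343317  0.2405634 ] [0.63030773 0.92569095 4.28743225] [ 0.4414288  -0.30790364  0.05359495]
rstripe 322.0 [[ 0.61130228 -0.14088801  0.006     ]] [[ 0.00093822 -0.03431601  0.23449999]]
rstripe 322.0 [[ 0.63263166 -0.1418948   0.006     ]] [[ 0.00094736 -0.01296292  0.23453969]]
rstripe 322.0 [[ 0.65459827 -0.14293158  0.006     ]] [[0.00095687 0.00902811 0.23458057]]
```

View pics/w15.png

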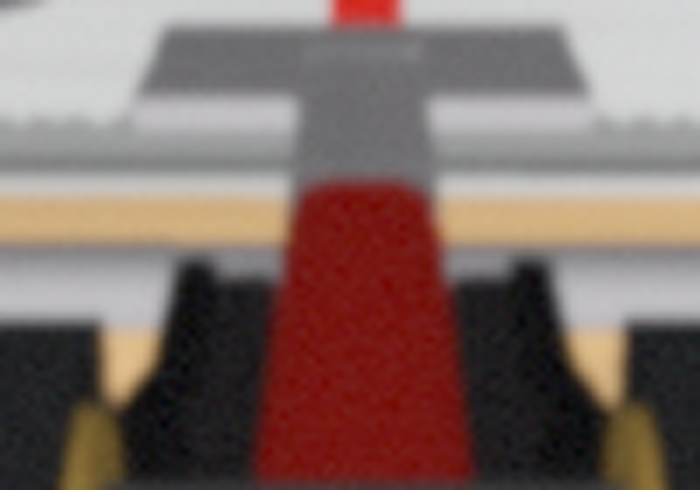

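View pics/s7.png

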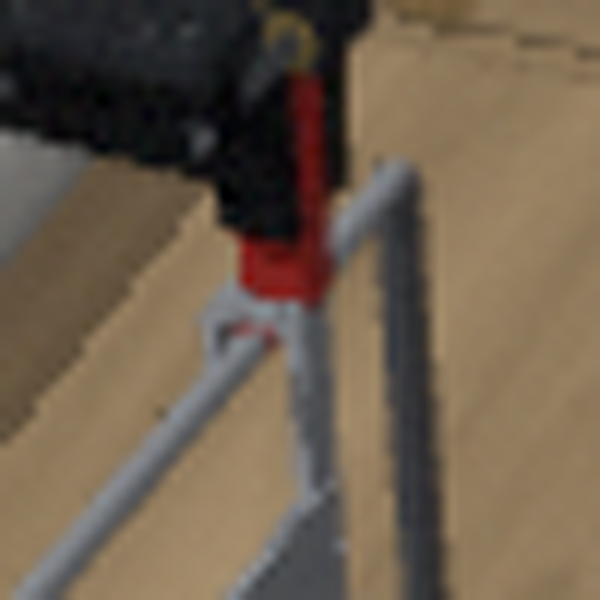

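Centred: shank (col ~322) over red stripe (col 322), TCP y −0.1434 against the band's −0.1435…−0.144; the red band is seen only inside the hook. Ease off, release, retreat.

```bash
python3 -m crank '[[0,0,-0.0005,0],[0,0,0,0],[0,0,0,0]]';python3 -m crank '[[0,0,0,0],[0,0,0,0],[0,0,0,0],[0,0,0,0],[0,0,0,0]]' 0.045;python3 -c "
from h import *
sd=cap('side')
save(sd,'s8.png',(250,100,330,190),8);save(cap('wrist'),'w16.png')"
```

```text
time_s: 15.77
tcp_pos: [0.645, -0.1434, 0.2406]
ee_rot: [[0.047, 0.999, 0.001], [0.999, -0.047, -0.0], [-0.0, 0.001, -1.0]]
wrist_force: [3.1, -0.8, 3.2]
gripper_width: 0.18
time_s: 16.18
tcp_pos: [0.644, -0.1431, 0.2399]
ee_rot: [[0.047, 0.999, -0.002], [0.999, -0.047, 0.0], [0.0, -0.002, -1.0]]
wrist_force: [0.3, 0.4, 0.3]
gripper_width: 0.464
```

View pics/s8.png

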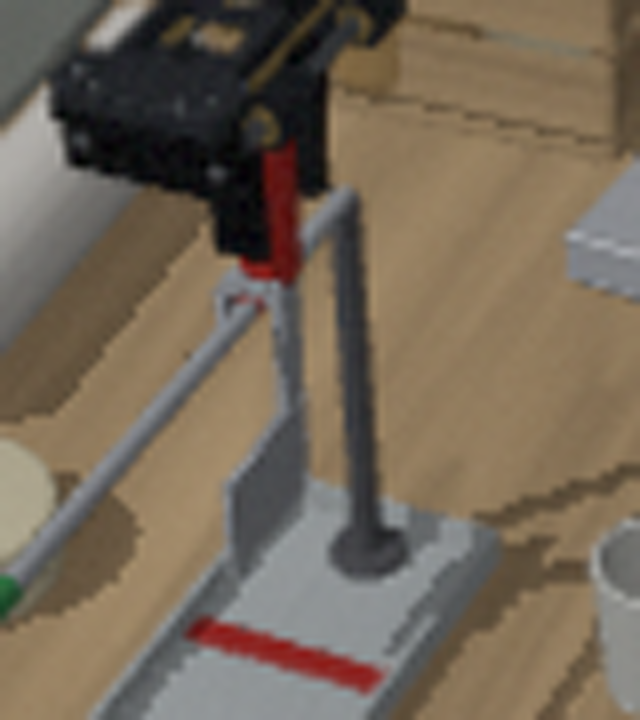

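View pics/w16.png

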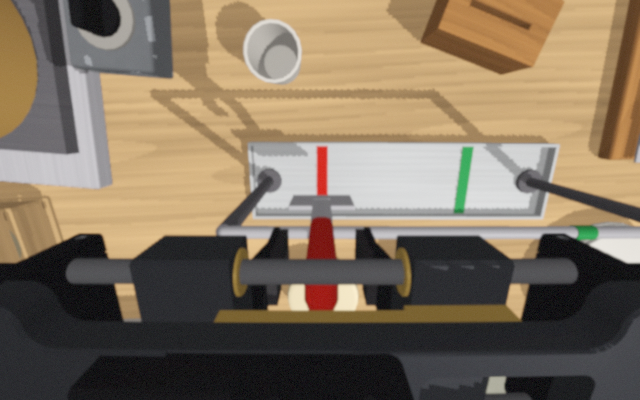

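Released; it hangs upright. Rise straight up and clear back.

```bash
python3 -m crank '[[0,0,-0.02,0],[0,0,-0.03,0],[0,0,-0.035,0],[0,0,-0.035,0],[0,0,0,0]]';python3 -m crank '[[0,-0.04,0,0],[0,-0.04,0,0],[0,-0.04,0,0],[0,-0.04,0,0],[0,-0.03,0,0]]';python3 -m crank '[[0,0,0,0],[0,0,0,0],[0,0,0,0],[0,0,0,0]]';python3 -c "
from h import *
sd=cap('side')
save(sd,'s9.png',(250,100,330,190),8);c=cap('wrist');save(c,'w17.png');save(cap('top'),'t5.png')"
```

```text
time_s: 16.7
tcp_pos: [0.6466, -0.1443, 0.3697]
ee_rot: [[0.047, 0.999, 0.015], [0.999, -0.047, -0.004], [-0.003, 0.015, -1.0]]
wrist_force: [-0.4, -0.7, 1.6]
gripper_width: 0.516
time_s: 17.12
tcp_pos: [0.4516, -0.1342, 0.3606]
ee_rot: [[0.047, 0.999, 0.0], [0.999, -0.047, 0.0], [0.0, 0.0, -1.0]]
wrist_force: [-0.5, 0.8, 0.8]
gripper_width: 0.515
time_s: 17.45
tcp_pos: [0.4556, -0.1341, 0.3602]
ee_rot: [[0.047, 0.999, -0.0], [0.999, -0.047, 0.0], [0.0, -0.0, -1.0]]
wrist_force: [-0.2, -0.1, -0.3]
gripper_width: 0.516
```

View pics/s9.png

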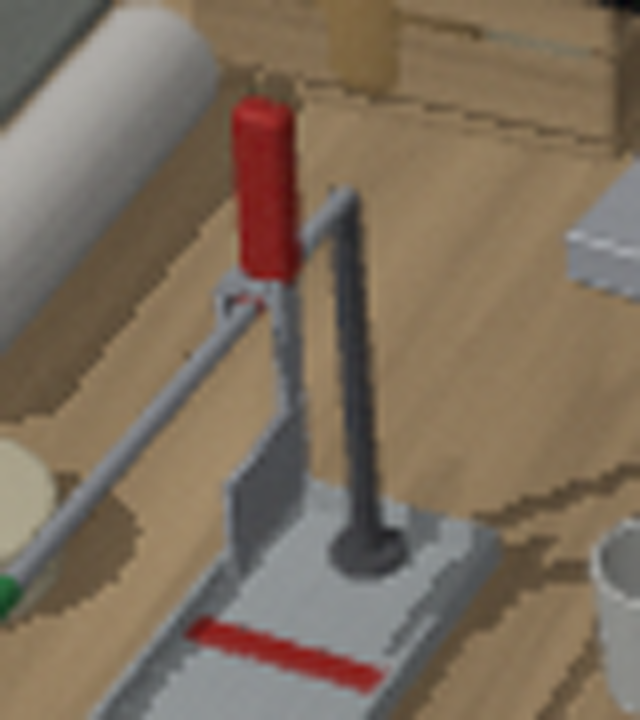

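View pics/w17.png

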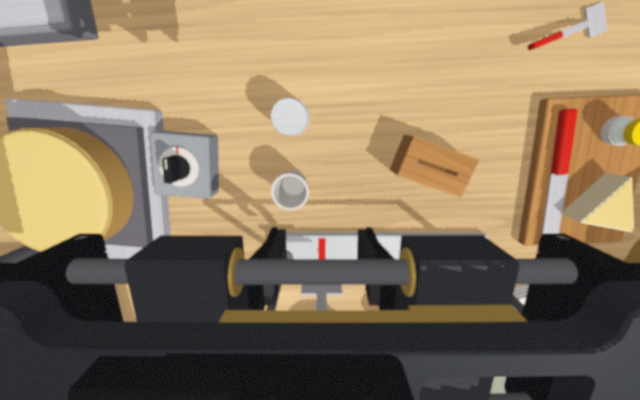

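View pics/t5.png

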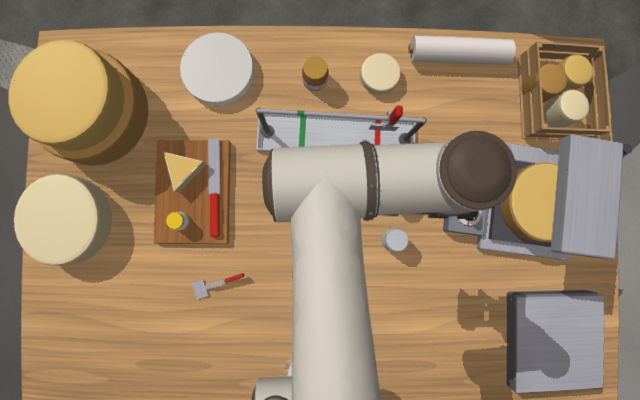

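```bash
python3 -c "
from h import *
t=cap('top');s=cap('side');save(t,'t6.png',(355,90,435,160),9);save(s,'s10.png',(265,105,305,145),15);save(s,'s11.png',(340,125,390,170),10)
print(comps(red(t)),comps(red(s)))"
```

```text
[((np.int32(390), np.int32(106), np.int32(13), np.int32(18), np.int32(153)), array([395.8, 114.1])), ((np.int32(376), np.int32(120), np.int32(5), np.int32(3), np.int32(13)), array([377.7, 121.1])), ((np.int32(375), np.int32(130), np.int32(5), np.int32(15), np.int32(71)), array([377., 137.])), ((np.int32(210), np.int32(194), np.int32(9), np.int32(43), np.int32(383)), array([214. , 214.9])), ((np.int32(225), np.int32(274), np.int32(19), np.int32(9), np.int32(72)), array([233.8, 277.6]))] [((np.int32(279), np.int32(112), np.int32(8), np.int32(23), np.int32(164)), array([282.8, 122.8])), ((np.int32(274), np.int32(177), np.int32(23), np.int32(9), np.int32(59)), array([285. , 181.2])), ((np.int32(271), np.int32(282), np.int32(41), np.int32(19), np.int32(360)), array([291.2, 290.9])), ((np.int32(353), np.int32(287), np.int32(4), np.int32(16), np.int32(49)), array([354. , 294.7]))]
```

View pics/t6.png

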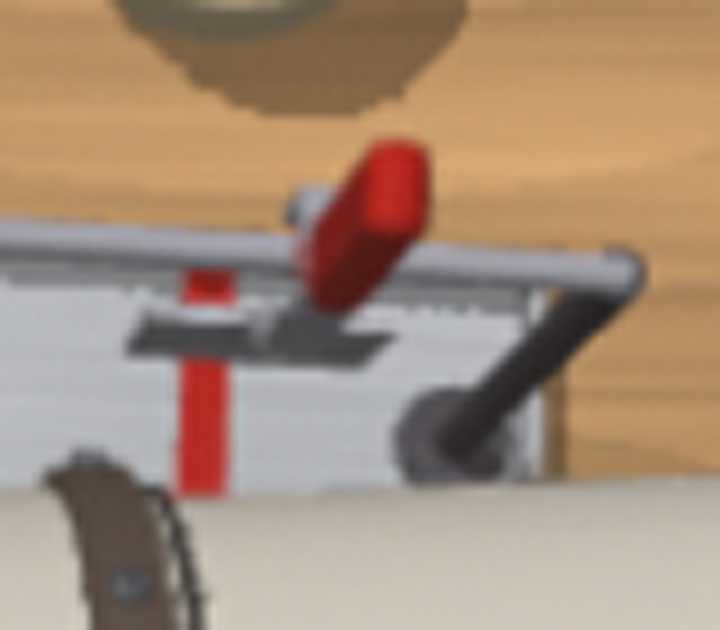

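View pics/s10.png

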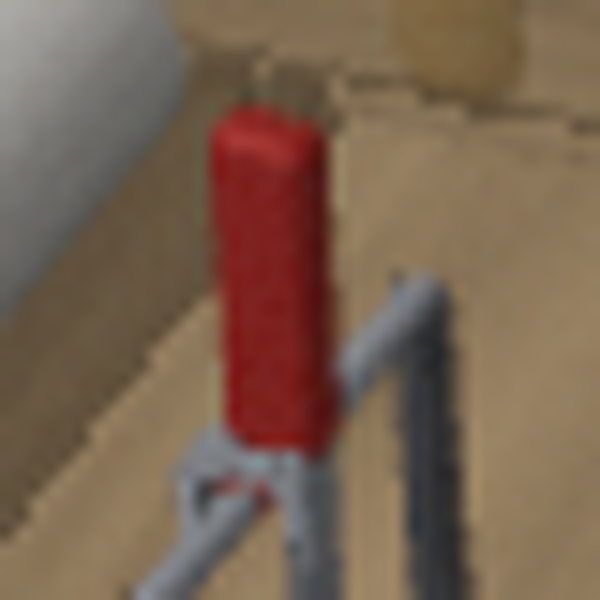

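View pics/s11.png

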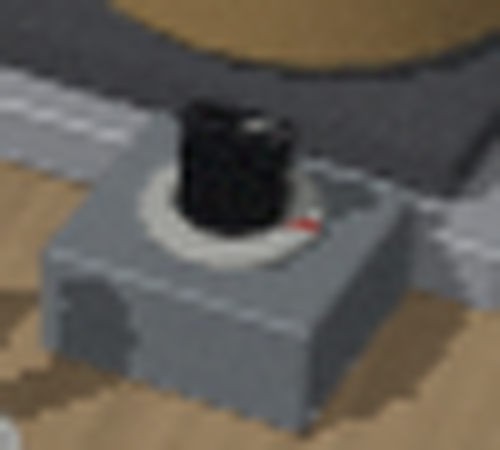

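```bash
python3 -c "
from h import *
t=cap('top');s=cap('side')
print(tri(t,(395.8,114.1),s,(282.8,122.8)))
b=plane(t,[(355+145/9,90+318/9),(355+396/9,90+337/9)],.125);print(b,b.mean(0))
b=plane(t,[(355+128/9-.4,90+352/9-.4),(355+370/9-.4,90+365/9-.4)],.075);print(b,b.mean(0))
# hook lip +x top corners
print((proj(t,[[.668,-.1360,.212],[.668,-.1520,.212],[.668,-.144,.212]])-[355,90])*9)
s0=cv2.imread('pics/side0.png')
"
```

```text
(array([ 0.64650979, -0.14425287,  0.25395737]), [np.float64(0.00030658125869385166), np.float64(0.00030658125869372865)])
[[ 0.65414148 -0.10918708  0.125     ]
 [ 0.64984752 -0.17861818  0.125     ]] [ 0.6519945  -0.14390263  0.125     ]
[[ 0.65816824 -0.11048723  0.075     ]
 [ 0.65535537 -0.18063921  0.075     ]] [ 0.65676181 -0.14556322  0.075     ]
[[299.58687824 178.62282453]
 [362.40212897 179.71753545]
 [331.01266804 179.1648237 ]]
```

```bash
python3 -c "
from station import finish_job
print(finish_job())"
```

```text
the job is handed in; nothing more can be done
None
```

The job is done and handed in at about 18 s of the 69 s allowed.

- **Knob:** I turned it anticlockwise until I felt the hard stop, at about 0.7 N·m. After I let go, the wrist picture showed its white line pointing at the red mark.
- **Scraper:** I drew it straight up out of the block, hooked it over the green band and slid it along the rail to the red band. I then let go and moved the arm clear.

**Last checks:**
- The handle is at y = −0.1443 and the blade centre at about −0.144 (one coarser reading of the blade gave −0.1456). The red band measured −0.1435 to −0.1441 before the slide, so the hook is centred to about 1 mm.
- The handle centre is 0.254 m high against 0.255 m expected, so the hook is fully home and the scraper hangs upright.
- The last pictures show nothing else visibly moved, though I did not measure the other objects. In the final top view the arm hid the cup and the block. The wrist picture taken just before showed both standing.

**Disagreements:** the wrist camera's estimates of the red band's position differed by 1 to 3 mm from the fixed cameras' estimates. I placed the hook where the fixed cameras and the near-centre wrist view agreed.

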